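# Snap the bangle roller into its stand and pull-test it

### The job

Put the wooden bangle roller back in its stand: lay it across the two spring clips and press it down until both ends snap fully home. Then, before bangles are hung on it, prove that the clips hold: pull the roller straight up with about 10 newtons (a kilogram's worth) and keep that pull steady for about a second. Let go with the roller fully home in both clips, and leave the vial, the compact and the bangles where they are.

Things in the scene. Friction and masses are not known exactly. Their poses are not given: they have to be found in the camera images.
- roller_centre (a point): Centre (on the axis, half-way along) of the loose brown wooden bangle roller, a turned cylinder 200 mm long lying on the table, this point 26 mm up. Its y axis runs along the roller; x and z turn as it rolls. Barrel to grip: 52 mm diameter, 120 mm long. Beyond it at each end a neck 28 mm in diameter, 31 mm long, then a 36 mm flange. The ends are alike: either may go to either clip.
- roller: The same roller as a whole, 0.15 to 0.24 kg; origin and axes as for roller_centre.
- neck_a (a point): Point on the roller's axis, 76 mm from its centre towards its own -y: the middle of one neck, the part a clip takes.
- neck_b (a point): The same on the other neck, 76 mm towards the roller's own +y.
- stand: Dark wooden bangle stand, screwed to the table (cannot move). Origin: centre of its underside; z up; y runs from clip to clip. Base board 90 (x) by 200 (y) by 14 mm; two uprights at y = -76 and +76 mm, 44 mm wide (x), 15 mm thick (y), 82 mm high, each with a steel spring clip on top; between them only a thin stretcher 38 mm up.
- seat (a point): Where roller_centre lies when the roller is fully home: midway between the clips, 98 mm above the table, axes as the stand's; the roller's y axis then lies along this y, either way round. It has 7 mm of play each way along y. Pulled up at its middle by 10 N, the seated roller gives 1.5 to 2 mm against the clips' lips; at about 21 N, some 5 mm up, it comes out.
- clip_a (a point): Middle of the clip at the stand's -y end, on the axis of a seated neck, 98 mm up. An open-topped U of spring steel, 15 mm wide along y: floor 14 mm below this point, two springy leaves at -x and +x with rounded lips 12 mm above it, 19 mm apart, then flaring out to tips 121 mm above the table. Necks go in from above; pressing both in together takes about 20 N, then they snap down home.
- clip_b (a point): The same for the like clip at the stand's +y end. Sideways (along the stand's x) a seated roller is held only by the leaves: some 0.6 mm of free play each way, then it gives about 0.2 mm per newton, so it need not be dead centre in the gripper.
- vial_centre (a point): Bystander: glass attar vial with a brass stopper, standing upright, 40 mm in diameter, 97 mm tall; the point is on its axis 45 mm up.
- compact_centre (a point): Bystander: round aluminium compact mirror, 76 mm in diameter, standing open with its lid up behind (about 80 mm tall); the point is the centre of its lower half, 5 mm above the table.
- bangles_centre (a point): Bystander: a stack of five bangles, 70 mm in outer diameter, 30 mm high; the point is its centre.
- drawers: Bystander: pink plastic makeup drawer unit, fixed, 150 mm deep (its x), 190 mm wide (its y), 150 mm high, two drawers with knobs that stand about 40 mm out of the face at its own -x; origin at the centre of its underside.
Mind the look-alikes: they are no part of the job. Of the things like the roller, leave any that is turquoise; of the rest the smaller one is meant.

How it is judged:
By the outcome, as a careful person would: the job done as asked, in the order asked, and still so for the second after the job is handed in, with the robot touching nothing.
It also fails if it takes over 51 s, if anything falls off the work surface, if the arm or the gripper's body presses on something with over 40 N, if the wrist force passes 120 N, or if a joint passes its speed limit or range.

### The arm

A 6-joint arm with a two-finger parallel gripper is mounted at the origin on the work surface. World frame = base frame: x ahead of the robot, y to its left, z up, the work surface at z = 0. Lengths are in m, angles in rad, forces in N, time in s.
With the tool pointing down it reaches from about 0.225 to 0.875 m from the base axis. Payload 3.4 kg.
Tool frame: the origin (TCP) lies between the finger pads; the fingertips stand 8 mm ahead of it and the grasp point (between the pads) lies 11 mm behind it; z points along the fingers, y is the line along which they close (so a half turn about z gives the same grasp; the last joint's range is limited). The gripper opens to 85 mm and grips with 20 to 120 N. Pads are 22 mm wide; open, the fingers measure 114 mm over their backs; the gripper's body (76 mm by 85 mm) begins 54 mm behind the grasp point. The pads swing forward as they close: fully open they stand 13 mm farther back than shut.
Start: joints at [-1.393, 0.276, 1.505, -0, 1.361, -0.121], TCP at [0.169, -0.55, 0.214] pointing down, gripper open.
Joint ranges: [-2.89, 2.89], [-0.75, 2.08], [0.22, 2.7], [-1.18, 4.32], [0.11, 2.71], [-2.7, 2.7]. Speed limits (rad/s): [2.57, 2.57, 3.14, 3.14, 3.14, 3.14].

### API

Orientations are given as a unit quaternion [w, x, y, z].
In Python, from rig import manip gives the robot as it stands.
- The arm moves only by the tool move_arm, never from a script. Its argument "deltas" is a list that holds one entry, the list of rows, each a list of 5 numbers: the shift along the tool's x, y, z normalised to -1 to 1, where 1 is 80 cm, then the turn about the tool's z normalised to -1 to 1, where 1 is 120 degrees, then the closure, from -1 (fully open) to 1 (shut). In form: [[[tx, ty, tz, twist, grip], ...]]. A call has 1 to 12 rows; each row is the pose to reach, as a shift and turn from the pose commanded when the call began, along the tool's axes at that moment; what a row does not reach only later rows make up. A row lasts 1/10 s, in which the tool goes at most 50 mm and 8.59 degrees, less where a joint would pass 70% of its speed; a pose out of reach is approached as far as the arm can. A call with a number of a shift or a turn outside -1 to 1 is refused whole. A call with a gripper value outside its range is refused whole. The fingers move at their own pace and stop on an object; "squeeze" is the grip in N (left out, the last holds). Time passes only in rows, so rows that repeat a pose let the fingers close. It gives the time, the measured TCP pose, the force, the opening and the grip force at its end, in the units of the state.
- manip.get_state(): the state, without advancing time (a new reading comes with each control period).
- manip.get_image(name): name is "scene" or "side" or "wrist"; returns the picture (384x512x3 uint8, red, green, blue); there is no depth.
- manip.camera_params(name): a dict with "fx", "fy", "cx", "cy" (pixels), "R" (3x3) and "t" (3): a world point X has camera coordinates R X + t; the wrist camera has in their place "tool_from_camera" (4x4, takes a point from camera to tool coordinates, whose origin is the TCP and whose axes are the flange's). Camera axes: x right, y down, z forward; pixel columns grow to the right and rows downward; lengths in m; the calibration is good to about 2 mm. A picture is of the moment at which its call begins: read the wrist's pose just before it. camera_params takes no time and is no camera call.
- manip.sign_off(): hands the job in; it is judged then, once.
The state is a dict: "clock": time; "qpos": joint angles; "qd": joint speeds; "effort": joint torques, N m; "position": TCP position; "ee_rot": TCP orientation; "contact_force": force on the tool from outside, world axes, zero at the start; "moment": the same for the moment, N m; "width": finger opening in m; "gripper_force": force on a finger pad.
Only numpy, scipy, OpenCV 4.12 (cv2) and the standard library are available. Lean on these libraries where they do the work, as an engineer would, in place of code of your own. Each camera call takes 0.05 s, during which the arm holds its last target. There are 200 camera calls.

## Working session

There is one attempt and no reset: what is moved stays moved. The work goes in short steps, Python scripts to look and compute and a tool call to move; the robot and the scene stay as the last step left them, time stands still between calls to the robot, and variables do not carry over. Pictures are saved under pics/ and viewed, at most 10 in all, crops included, and the job is handed in when it is done.

Besides the shell and the picture viewer there is one more tool, called by a JSON object that holds its "fn" and its "kwargs". move_arm: Moves the arm, as the interface text tells. Scaled input: -1 to 1 covers 80 cm each way for a shift and 120 degrees each way for a turn. Its arguments: {"type":"object","properties":{"deltas":{"type":"array","items":{"type":"array","items":{"type":"array","items":{"type":"number","minimum":-1,"maximum":1}}}},"squeeze":{"type":"number"}},"required":["deltas"]}

```bash
mkdir -p pics; ls; python3 - <<'E'
from rig import manip
import cv2,numpy as np
a=manip.get_image("scene");b=manip.get_image("side")
cv2.imwrite("pics/scene.png",a[:,:,::-1]);cv2.imwrite("pics/side.png",b[:,:,::-1])
np.set_printoptions(precision=4,suppress=True)
for n in("scene","side","wrist"):print(n,manip.camera_params(n))
print(manip.get_state())
E
```

```text
pics
scene {'fx': 376.5138413963848, 'fy': 376.5138413963848, 'cx': 256.9075718535711, 'cy': 197.22979852434045, 'R': array([[-0.1561,  0.9876,  0.0148],
       [ 0.8492,  0.1419, -0.5087],
       [-0.5045, -0.0668, -0.8608]]), 't': array([-0.0096, -0.4158,  1.5279])}
side {'fx': 441.1266946895762, 'fy': 441.1266946895762, 'cx': 252.10756388246122, 'cy': 196.71943595599512, 'R': array([[-0.9981, -0.0619,  0.0028],
       [-0.0415,  0.634 , -0.7722],
       [ 0.046 , -0.7708, -0.6354]]), 't': array([0.5488, 0.019 , 1.4629])}
wrist {'fx': 303.7140920803531, 'fy': 303.7140920803531, 'cx': 254.84849598765229, 'cy': 194.8115388158779, 'tool_from_camera': array([[ 0.0007, -0.9551, -0.2964,  0.0763],
       [ 1.    ,  0.0005,  0.0007,  0.0004],
       [-0.0005, -0.2964,  0.9551, -0.1595],
       [ 0.    ,  0.    ,  0.    ,  1.    ]])}
{'clock': 0.1, 'qpos': array([-1.393 ,  0.2765,  1.506 , -0.    ,  1.3607, -0.121 ]), 'qd': array([ 0.0014, -0.0026, -0.0043,  0.001 ,  0.0001, -0.0017]), 'effort': array([  0.0015, -41.7699, -24.6404,  -0.0002,   0.0058,   0.    ]), 'position': array([ 0.1692, -0.549 ,  0.2132]), 'ee_rot': array([-0.0008,  0.9889,  0.1488, -0.    ]), 'contact_force': array([-0.5298,  0.3089, -0.0766]), 'moment': array([ 0.0433, -0.0236,  0.0488]), 'gripper_force': 0.0, 'width': 0.08555258004428827}
```

View pics/scene.png

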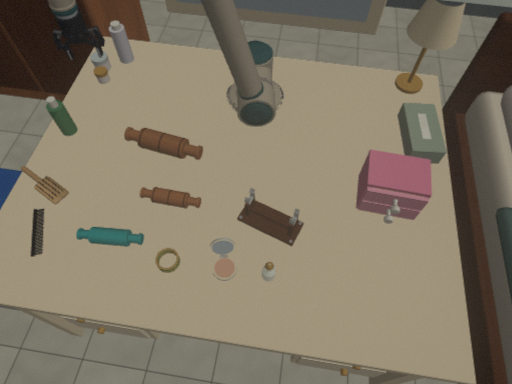

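View pics/side.png

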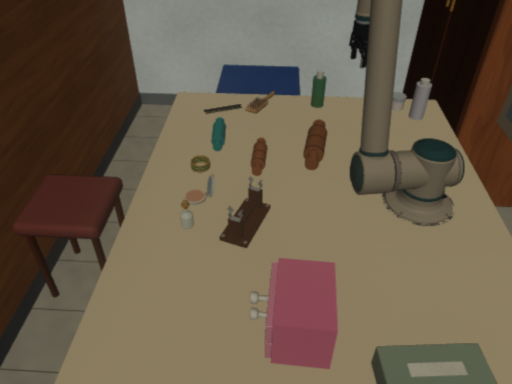

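Scene view: candidates like the roller are the large brown one (164,143), the small brown one (171,198), and the turquoise one (111,237). I choose the small brown one at scene (171,198), side (259,156). The stand is at (270,221), with its clips at (250,197) and (295,216). The vial is at (269,270), the compact at (224,260) and the bangles at (168,260).

```bash
cat > h.py <<'E'
import cv2,numpy as np
from rig import manip
np.set_printoptions(precision=4,suppress=True)
def ray(n,uv):
    p=manip.camera_params(n);d=np.array([(uv[0]-p['cx'])/p['fx'],(uv[1]-p['cy'])/p['fy'],1])
    return -p['R'].T@p['t'],p['R'].T@d
def onz(n,uv,z):
    o,d=ray(n,uv);return o+d*(z-o[2])/d[2]
def tri(u,v):
    o1,d1=ray("scene",u);o2,d2=ray("side",v)
    s=np.linalg.lstsq(np.c_[d1,-d2],o2-o1,rcond=None)[0];a,b=o1+s[0]*d1,o2+s[1]*d2
    return (a+b)/2,np.linalg.norm(a-b)
E
python3 - <<'E'
from h import *
im={n:cv2.imread(f"pics/{n}.png") for n in("scene","side")}
R={"scene":(130,180,85,40),"side":(240,130,40,50)}
C={}
for n,(x,y,w,h) in R.items():
    hsv=cv2.cvtColor(im[n],cv2.COLOR_BGR2HSV)[y:y+h,x:x+w]
    m=((hsv[...,1]>115)&(hsv[...,2]<190)).astype(np.uint8)
    k,l,s,c=cv2.connectedComponentsWithStats(m);i=1+s[1:,4].argmax();ys,xs=np.nonzero(l==i)
    r=cv2.minAreaRect(np.c_[xs+x,ys+y].astype(np.float32));C[n]=r[0]
    b=cv2.boxPoints(r);e=sorted([(np.linalg.norm(b[j]-b[(j+1)%4]),tuple((b[j]+b[(j+1)%4])/2)) for j in range(4)],key=lambda t:t[0])[:2]
    P=[onz(n,q[1],.026) for q in e];print(n,r,s[i,4],"centre",onz(n,r[0],.026),"ends",P,"len",np.linalg.norm(P[0]-P[1]))
print(tri(C["scene"],C["side"]))
a=cv2.resize(im["scene"][170:260,130:310],None,fx=4.4,fy=4.4,interpolation=cv2.INTER_CUBIC)[:, :790]
b=cv2.resize(im["side"][170:250,215:280],None,fx=7,fy=7,interpolation=cv2.INTER_CUBIC)
cv2.imwrite("pics/c1.png",a);cv2.imwrite("pics/c2.png",b)
E
```

```text
scene ((170.13201904296875, 196.5240020751953), (59.658302307128906, 12.969195365905762), 10.30484676361084) 553 centre [ 0.5354 -0.1974  0.026 ] ends [array([ 0.5315, -0.2993,  0.026 ]), array([ 0.5394, -0.0969,  0.026 ])] len 0.2025891553836348
side ((258.325927734375, 156.47952270507812), (13.495163917541504, 37.56446075439453), 6.709836959838867) 429 centre [ 0.5392 -0.1965  0.026 ] ends [array([ 0.5372, -0.3258,  0.026 ]), array([ 0.5409, -0.0813,  0.026 ])] len 0.244537675280094
(array([ 0.538 , -0.1959,  0.0276]), np.float64(0.0031225553513808298))
```

View pics/c1.png

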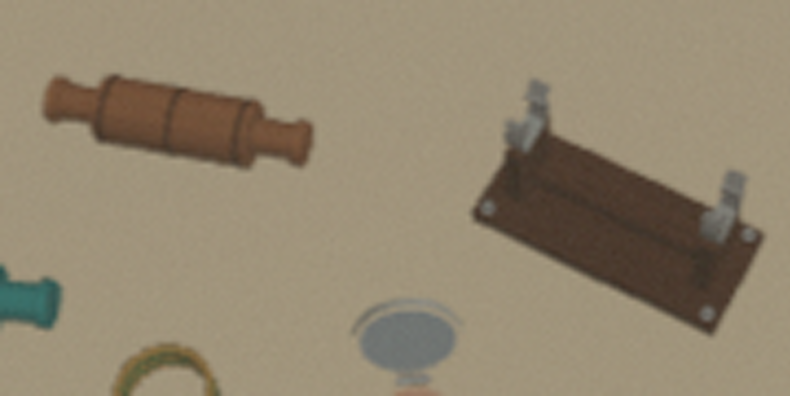

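View pics/c2.png

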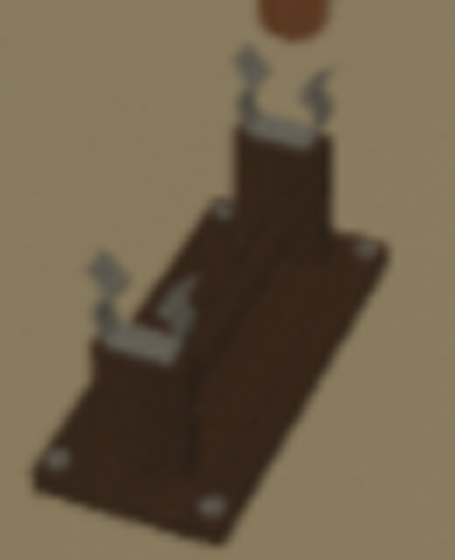

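The crops confirm the choice: a plain brown roller at scene (170,197), about 200 mm long. The stand's screws and clips are clear in both crops.

```bash
python3 - <<'E'
from h import *
f=lambda q,s,o:((q[0]+.5)/s-.5+o[0],(q[1]+.5)/s-.5+o[1])
A=[onz("scene",f(q,4.4,(130,170)),.015) for q in[(487,207),(749,234),(707,314)]]
B=[onz("side",f(q,7,(215,170)),.015) for q in[(58,459),(211,505),(366,248),(222,209)]]
print(np.array(A),np.array(B));print((A[0]+A[1])/2,(B[0]+B[2])/2,(B[1]+B[3])/2)
P=[onz("side",f(q,7,(215,170)),.084) for q in[(143,342),(280,130)]];print(P,(P[0]+P[1])/2)
for d in(A[2]-A[0],B[0]-B[3],B[1]-B[2]): print(np.degrees(np.arctan2(d[1],d[0])),np.linalg.norm(d))
# bystanders
for n,q,z in[("scene",(269,273),.03),("scene",(224,268),.005),("scene",(168,260),.015),("side",(187,222),.03),("side",(196,197),.005),("side",(201,164),.015)]:print(n,onz(n,q,z))
from scipy.spatial.transform import Rotation as R
s=manip.get_state();w,x,y,z=s['ee_rot'];print(R.from_quat([x,y,z,w]).as_matrix())
E
```

```text
[[0.5658 0.0441 0.015 ]
 [0.5563 0.2381 0.015 ]
 [0.6249 0.2147 0.015 ]] [[0.6245 0.2105 0.015 ]
 [0.5572 0.2337 0.015 ]
 [0.4981 0.0632 0.015 ]
 [0.5666 0.0394 0.015 ]]
[0.561  0.1411 0.015 ] [0.5613 0.1368 0.015 ] [0.5619 0.1366 0.015 ]
[array([0.5866, 0.2097, 0.084 ]), array([0.5383, 0.0651, 0.084 ])] [0.5624 0.1374 0.084 ]
70.8755022114031 0.18054717009183216
71.29785059141895 0.1806124294747624
70.90068372921554 0.18048718118027596
scene [0.7447 0.1633 0.03  ]
scene [0.7424 0.0255 0.005 ]
scene [ 0.7483 -0.1465  0.015 ]
side [0.7374 0.1761 0.03  ]
side [0.736  0.0258 0.005 ]
side [ 0.7454 -0.1505  0.015 ]
[[ 0.9557  0.2944 -0.0003]
 [ 0.2944 -0.9557  0.0016]
 [ 0.0002 -0.0017 -1.    ]]
```

{"fn": "move_arm", "kwargs": {"deltas": [[[0.05,-0.025,0,-0.06,-1],[0.1,-0.05,0.01,-0.12,-1],[0.15,-0.075,0.02,-0.18,-1],[0.2,-0.1,0.02,-0.24,-1],[0.25,-0.125,0.02,-0.3,-1],[0.3,-0.15,0.02,-0.36,-1],[0.35,-0.175,0.03,-0.42,-1],[0.4,-0.2,0.03,-0.48,-1],[0.45,-0.225,0.03,-0.54,-1],[0.5,-0.25,0.04,-0.59,-1],[0.54,-0.27,0.04,-0.59,-1],[0.569,-0.286,0.04,-0.59,-1]]], "squeeze": 80}}

```text
clock: 1.3
position: [0.5382, -0.1947, 0.1812]
ee_rot: [-0.001, 0.719, 0.695, 0.0]
contact_force: [-0.1, -0.6, 0.1]
width: 0.0856
gripper_force: 0.0
```

```bash
cat >> h.py <<'E'
from scipy.spatial.transform import Rotation as Ro
def pose():
    s=manip.get_state();w,x,y,z=s['ee_rot'];return s,Ro.from_quat([x,y,z,w]).as_matrix()
def wz(uv,z,T):  # T=(R,p)
    p=manip.camera_params("wrist");M=p["tool_from_camera"]
    d=T[0]@M[:3,:3]@np.array([(uv[0]-p['cx'])/p['fx'],(uv[1]-p['cy'])/p['fy'],1]);o=T[1]+T[0]@M[:3,3]
    return o+d*(z-o[2])/d[2]
E
python3 - <<'E'
from h import *
s,R=pose();w=manip.get_image("wrist");cv2.imwrite("pics/w1.png",w[:,:,::-1])
np.savez("w1.npz",R=R,p=s['position']);print(s['clock'],s['position'],s['qd'],R,s['contact_force'],s['qpos'])
E
```

```text
1.3 [ 0.5382 -0.1947  0.1812] [ 0.4363  0.1448 -0.2181 -0.0191  0.0726  0.4423] [[ 0.0345  0.9994 -0.0007]
 [ 0.9994 -0.0345  0.0009]
 [ 0.0009 -0.0007 -1.    ]] [-0.0927 -0.603   0.0533] [-0.469   0.2924  1.5644  0.0005  1.2858 -0.4346]
```

View pics/w1.png

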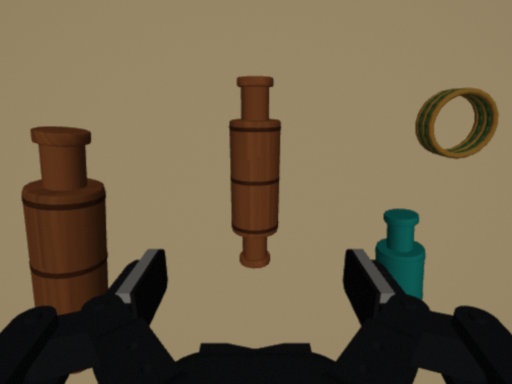

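The wrist view shows the small brown roller upright at about (255,172), with the fingers at the bottom at (140,290) and (370,290). The arm was still settling, so I re-measure.

```bash
cat > m.py <<'E'
from h import *
manip.get_image("wrist");manip.get_image("wrist")
s,R=pose();w=manip.get_image("wrist")[:,:,::-1].copy();cv2.imwrite("pics/w2.png",w)
T=(R,s['position']);print(s['clock'],T[1],abs(s['qd']).max(),R[:,0],s['contact_force'])
hsv=cv2.cvtColor(w,cv2.COLOR_BGR2HSV);m=((hsv[...,1]>140)&(hsv[...,0]<14)&(hsv[...,2]>40)).astype(np.uint8)
k,l,st,c=cv2.connectedComponentsWithStats(m)
for i in range(1,k):
    if st[i,4]<1500: continue
    ys,xs=np.nonzero(l==i);r=cv2.minAreaRect(np.c_[xs,ys].astype(np.float32));b=cv2.boxPoints(r)
    e=sorted([(np.linalg.norm(b[j]-b[(j+1)%4]),tuple((b[j]+b[(j+1)%4])/2)) for j in range(4)],key=lambda t:t[0])[:2]
    P=[wz(q[1],.026,T) for q in e];d=P[1]-P[0]
    print(r,P,(P[0]+P[1])/2,np.linalg.norm(d),np.degrees(np.arctan2(d[1],d[0])))
    C=(P[0]+P[1])/2-T[1]; print("tool shift xyz",R.T@C/0.8)
    for y in range(st[i,1],st[i,1]+st[i,3],25): q=xs[ys==y];print(y,q.min(),q.max(),end="; ")
E
python3 m.py
```

```text
1.45 [ 0.5374 -0.1957  0.1813] 0.04003853427853692 [0.0333 0.9994 0.0002] [-0.3716 -1.0585  0.5503]
((255.5, 170.5), (191.0, 49.0), 90.0) [array([ 0.5419, -0.0967,  0.026 ]), array([ 0.5352, -0.3053,  0.026 ])] [ 0.5385 -0.201   0.026 ] 0.20863172675261832 -91.83594118382942
tool shift xyz [-0.0067  0.0018  0.1942]
75 247 260; 100 243 268; 125 231 280; 150 232 279; 175 232 279; 200 233 278; 225 235 275; 250 243 267; ((61.815757751464844, 219.97467041015625), (79.7971420288086, 188.2783203125), 2.12109637260437) [array([ 0.3474, -0.1386,  0.026 ]), array([ 0.2892, -0.3645,  0.026 ])] [ 0.3183 -0.2516  0.026 ] 0.23333729991482993 -104.45523669612096
tool shift xyz [-0.079  -0.2712  0.1945]
126 37 68; 151 40 81; 176 43 83; 201 24 84; 226 27 98; 251 30 98; 276 33 98; 301 35 86;
```

{"fn": "move_arm", "kwargs": {"deltas": [[[-0.004,0.0015,0.04,0,-1],[-0.004,0.0015,0.08,0,-1],[-0.004,0.0015,0.12,0,-1],[-0.004,0.0015,0.15,0,-1],[-0.004,0.0015,0.18,0,-1],[-0.004,0.0015,0.2,0,-1],[-0.004,0.0015,0.209,0,-1],[-0.004,0.0015,0.209,0,-1],[-0.004,0.0015,0.209,0,1],[-0.004,0.0015,0.209,0,1],[-0.004,0.0015,0.209,0,1],[-0.004,0.0015,0.209,0,1]]], "squeeze": 80}}

```text
clock: 2.7
position: [0.5376, -0.2006, 0.017]
ee_rot: [0.0, 0.72, 0.694, -0.001]
contact_force: [-5.8, -0.2, 10.4]
width: 0.0428
gripper_force: 74.8
```

{"fn": "move_arm", "kwargs": {"deltas": [[[0,0,0,0,1],[0,0,0,0,1],[0,0,0,0,1],[0,0,0,0,1]]], "squeeze": 80}}

```text
clock: 3.1
position: [0.5376, -0.2006, 0.017]
ee_rot: [0.001, 0.72, 0.694, -0.001]
contact_force: [-4.2, 0.3, 10.1]
width: 0.0426
gripper_force: 74.8
```

```bash
python3 - <<'E'
from h import *
s,R=pose();w=manip.get_image("wrist")[:,:,::-1];a=manip.get_image("side")[:,:,::-1]
b=cv2.resize(a[90:190,210:310],None,fx=3.84,fy=3.84,interpolation=cv2.INTER_CUBIC)
cv2.imwrite("pics/g1.png",cv2.resize(np.hstack([w,b]),None,fx=.89,fy=.89));print(s['position'],s['width'],s['moment'],s['effort'])
E
```

```text
[ 0.5376 -0.2006  0.017 ] 0.042565412736449315 [-0.0575  0.8853 -0.0477] [  0.9164 -39.8434 -17.5576   0.6204  -1.3946  -0.0025]
```

View pics/g1.png

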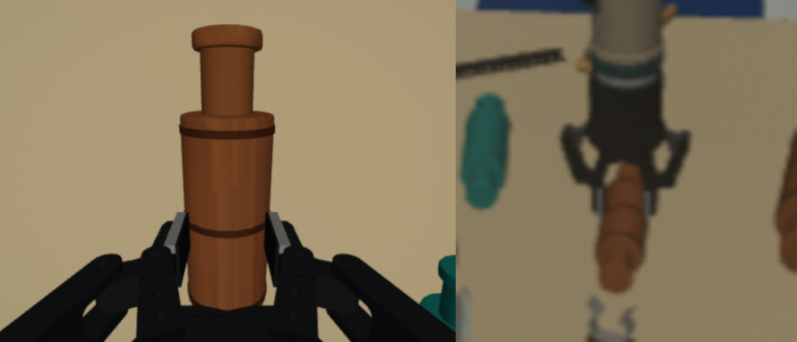

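The roller is between the pads near its middle groove (shown at (228,233)), and it is still on the table. I lift it a little to check the hold.

{"fn": "move_arm", "kwargs": {"deltas": [[[0,0,-0.005,0,1],[0,0,-0.01,0,1],[0,0,-0.02,0,1],[0,0,-0.03,0,1],[0,0,-0.03,0,1],[0,0,-0.03,0,1],[0,0,-0.03,0,1]]]}}

```text
clock: 3.9
position: [0.5378, -0.2, 0.0386]
ee_rot: [-0.0, 0.72, 0.694, -0.0]
contact_force: [0.4, 0.4, -1.6]
width: 0.042
gripper_force: 73.7
```

```bash
python3 - <<'E'
from h import *
s,R=pose();w=manip.get_image("wrist")[:,:,::-1];a=manip.get_image("side")[:,:,::-1]
b=cv2.resize(a[90:190,210:310],None,fx=3.84,fy=3.84,interpolation=cv2.INTER_CUBIC)
cv2.imwrite("pics/g2.png",cv2.resize(np.hstack([w,b]),None,fx=.89,fy=.89));print(s['position'],s['width'],s['contact_force'],s['moment'])
E
```

```text
[ 0.5378 -0.2     0.0386] 0.04199184751107269 [ 0.4265  0.392  -1.64  ] [ 0.0342  0.0106 -0.0383]
```

View pics/g2.png

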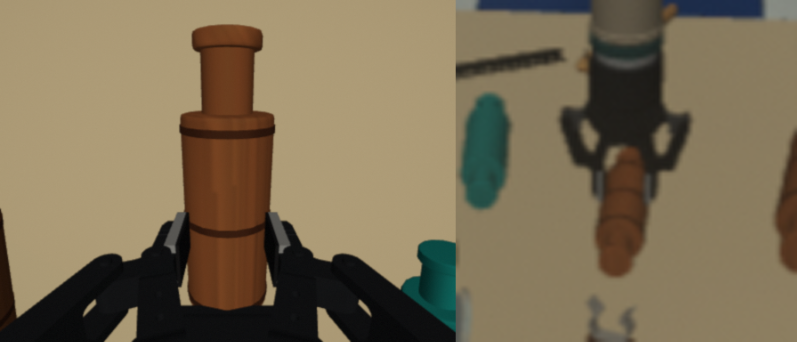

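The roller is held level, with its centre within a few mm of the tool's middle and axis 9 mm behind the TCP. I carry it to above the clips.

{"fn": "move_arm", "kwargs": {"deltas": [[[0,0,-0.04,0,1],[0,0,-0.09,0,1],[0,0,-0.135,0,1],[0.03,0.001,-0.147,0.02,1],[0.08,0.003,-0.147,0.04,1],[0.135,0.005,-0.147,0.06,1],[0.19,0.007,-0.147,0.08,1],[0.245,0.009,-0.147,0.1,1],[0.3,0.011,-0.147,0.12,1],[0.35,0.012,-0.147,0.1425,1],[0.395,0.0135,-0.147,0.1425,1],[0.42,0.0144,-0.147,0.1425,1]]]}}

```text
clock: 5.2
position: [0.5612, 0.1382, 0.1559]
ee_rot: [-0.001, 0.814, 0.58, -0.0]
contact_force: [0.3, -1.2, -2.7]
width: 0.0421
gripper_force: 74.4
```

```bash
python3 - <<'E'
from h import *
for i in range(4): manip.get_image("wrist")
s,R=pose();w=manip.get_image("wrist")[:,:,::-1];a=manip.get_image("side")[:,:,::-1]
b=cv2.resize(a[130:250,195:315],None,fx=3.2,fy=3.2,interpolation=cv2.INTER_CUBIC)
cv2.imwrite("pics/g3.png",cv2.resize(np.hstack([w,b]),None,fx=.89,fy=.89));print(s['position'],R,s['width'],s['contact_force'],s['qd'],s['clock'])
E
```

```text
[0.5613 0.1351 0.1559] [[ 0.3273  0.9449 -0.0011]
 [ 0.9449 -0.3273 -0.0011]
 [-0.0014 -0.0006 -1.    ]] 0.04226428884065842 [-0.0085  0.639  -1.7111] [-0.0251 -0.0058  0.0063 -0.0037  0.0014 -0.001 ] 5.4
```

View pics/g3.png

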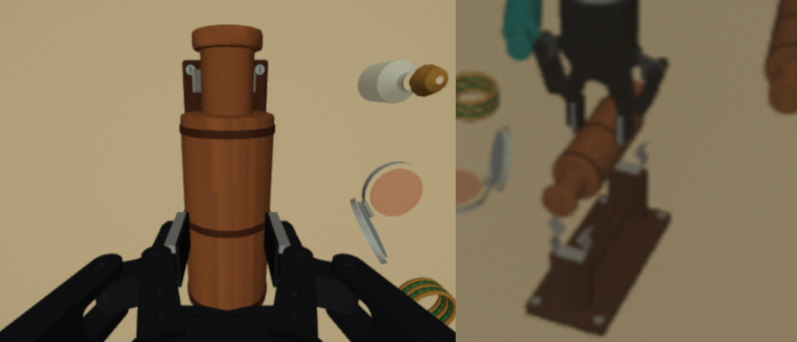

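The screws at (191,70) and (260,70) straddle the neck, whose centre is at about 227, so the roller is square to the stand and about 1 mm off sideways. I correct that and go down to just above the lips.

{"fn": "move_arm", "kwargs": {"deltas": [[[0.002,-0.0015,0.01,0,1],[0.002,-0.0015,0.02,0,1],[0.002,-0.0015,0.03,0,1],[0.002,-0.0015,0.04,0,1],[0.002,-0.0015,0.045,0,1],[0.002,-0.0015,0.045,0,1],[0.002,-0.0015,0.045,0,1]]], "squeeze": 100}}

```text
clock: 6.2
position: [0.5613, 0.1371, 0.1203]
ee_rot: [0.0, 0.815, 0.579, 0.0]
contact_force: [-0.0, 0.7, -2.1]
width: 0.0416
gripper_force: 91.8
```

{"fn": "move_arm", "kwargs": {"deltas": [[[0,0,0.0025,0,1],[0,0,0.005,0,1],[0,0,0.0075,0,1],[0,0,0.01,0,1],[0,0,0.0125,0,1],[0,0,0.015,0,1],[0,0,0.015,0,1]]]}}

```text
clock: 6.9
position: [0.5607, 0.1377, 0.1105]
ee_rot: [-0.0, 0.815, 0.58, 0.0]
contact_force: [-4.4, 0.5, 11.0]
width: 0.0415
gripper_force: 96.2
```

{"fn": "move_arm", "kwargs": {"deltas": [[[0,-0.0012,0.002,0,1],[0,-0.0012,0.004,0,1],[0,-0.0012,0.006,0,1],[0,-0.0012,0.008,0,1],[0,-0.0012,0.01,0,1],[0,-0.0012,0.01,0,1]]]}}

```text
clock: 7.5
position: [0.5611, 0.1384, 0.1043]
ee_rot: [0.0, 0.815, 0.58, 0.002]
contact_force: [-5.3, 2.0, 17.6]
width: 0.0414
gripper_force: 98.6
```

{"fn": "move_arm", "kwargs": {"deltas": [[[0,0,0.002,0,1],[0,0,0.004,0,1],[0,0,0.006,0,1],[0,0,0.008,0,1],[0,0,0.01,0,1],[0,0,0.01,0,1]]]}}

```text
clock: 8.1
position: [0.5602, 0.138, 0.0921]
ee_rot: [-0.0, 0.815, 0.58, 0.0]
contact_force: [-0.1, 1.1, -6.3]
width: 0.0412
gripper_force: 91.7
```

{"fn": "move_arm", "kwargs": {"deltas": [[[0,0,0.002,0,1],[0,0,0.004,0,1],[0,0,0.006,0,1],[0,0,0.007,0,1],[0,0,0.007,0,1]]]}}

```text
clock: 8.6
position: [0.5601, 0.1371, 0.0892]
ee_rot: [0.0, 0.815, 0.579, -0.0]
contact_force: [-5.2, -0.6, 14.7]
width: 0.0414
gripper_force: 98.2
```

{"fn": "move_arm", "kwargs": {"deltas": [[[0,0,0.002,0,1],[0,0,0.004,0,1],[0,0,0.004,0,1],[0,0,0.004,0,1]]]}}

```text
clock: 9.0
position: [0.5601, 0.1371, 0.0889]
ee_rot: [0.001, 0.815, 0.58, 0.001]
contact_force: [-9.1, -2.1, 30.7]
width: 0.0412
gripper_force: 103.3
```

Both ends are seated: the TCP is at 0.089, as expected, and the roller is on the clip floors. I ease off before the pull.

{"fn": "move_arm", "kwargs": {"deltas": [[[0,0,-0.003,0,1],[0,0,-0.006,0,1],[0,0,-0.008,0,1],[0,0,-0.008,0,1],[0,0,-0.008,0,1]]]}}

```text
clock: 9.5
position: [0.5603, 0.1371, 0.0894]
ee_rot: [0.0, 0.815, 0.579, -0.0]
contact_force: [-0.1, 0.1, -0.7]
width: 0.0412
gripper_force: 93.0
```

{"fn": "move_arm", "kwargs": {"deltas": [[[0,0,-0.0005,0,1],[0,0,-0.001,0,1],[0,0,-0.0015,0,1],[0,0,-0.0015,0,1]]]}}

```text
clock: 9.9
position: [0.5599, 0.1374, 0.0906]
ee_rot: [-0.0, 0.815, 0.58, -0.0]
contact_force: [-0.2, 0.8, -7.0]
width: 0.0415
gripper_force: 91.4
```

{"fn": "move_arm", "kwargs": {"deltas": [[[0,0,-0.0005,0,1],[0,0,-0.001,0,1],[0,0,-0.001,0,1],[0,0,-0.001,0,1]]]}}

```text
clock: 10.3
position: [0.5598, 0.1373, 0.0912]
ee_rot: [-0.0, 0.815, 0.579, -0.001]
contact_force: [0.3, 0.1, -12.3]
width: 0.0414
gripper_force: 90.8
```

{"fn": "move_arm", "kwargs": {"deltas": [[[0,0,0.0001,0,1],[0,0,0.0001,0,1],[0,0,0.0001,0,1],[0,0,0.0001,0,1],[0,0,0.0001,0,1],[0,0,0.0001,0,1]]]}}

```text
clock: 10.9
position: [0.5598, 0.1374, 0.0916]
ee_rot: [-0.0, 0.815, 0.579, -0.0]
contact_force: [0.6, 0.7, -15.0]
width: 0.0412
gripper_force: 90.5
```

{"fn": "move_arm", "kwargs": {"deltas": [[[0,0,0,0,1],[0,0,0,0,1],[0,0,0,0,1],[0,0,0,0,1],[0,0,0,0,1],[0,0,0,0,1],[0,0,0,0,1]]]}}

```text
clock: 11.6
position: [0.5599, 0.1373, 0.0918]
ee_rot: [-0.0, 0.815, 0.579, -0.0]
contact_force: [-0.2, -0.6, -15.4]
width: 0.0412
gripper_force: 90.4
```

The pull crept up to 15 N as the arm settled. I trim it to about 10 N net of the roller's 1.6 N weight and hold it there steadily.

{"fn": "move_arm", "kwargs": {"deltas": [[[0,0,0.0009,0,1],[0,0,0.0009,0,1],[0,0,0.0009,0,1],[0,0,0.0009,0,1],[0,0,0.0009,0,1],[0,0,0.0009,0,1],[0,0,0.0009,0,1],[0,0,0.0009,0,1]]]}}

```text
clock: 12.4
position: [0.5603, 0.1375, 0.0915]
ee_rot: [0.0, 0.815, 0.579, 0.0]
contact_force: [-2.2, -1.2, -6.1]
width: 0.0408
gripper_force: 93.1
```

{"fn": "move_arm", "kwargs": {"deltas": [[[0,0,0,0,1],[0,0,0,0,1],[0,0,0,0,1],[0,0,0,0,1]]]}}

```text
clock: 12.8
position: [0.5604, 0.1377, 0.0913]
ee_rot: [-0.0, 0.815, 0.579, 0.0]
contact_force: [-3.3, -0.1, -6.2]
width: 0.0412
gripper_force: 93.4
```

{"fn": "move_arm", "kwargs": {"deltas": [[[0,0,-0.0005,0,1],[0,0,-0.0005,0,1],[0,0,-0.0005,0,1],[0,0,-0.0005,0,1],[0,0,-0.0005,0,1]]]}}

```text
clock: 13.3
position: [0.5603, 0.1376, 0.0914]
ee_rot: [-0.0, 0.815, 0.579, 0.0]
contact_force: [-1.2, 1.2, -9.0]
width: 0.0411
gripper_force: 92.4
```

{"fn": "move_arm", "kwargs": {"deltas": [[[0,0,-0.0002,0,1],[0,0,-0.0002,0,1],[0,0,-0.0002,0,1],[0,0,-0.0002,0,1]]]}}

```text
clock: 13.7
position: [0.5602, 0.1376, 0.0915]
ee_rot: [-0.0, 0.815, 0.579, 0.0]
contact_force: [-0.5, 0.9, -11.7]
width: 0.0414
gripper_force: 91.4
```

{"fn": "move_arm", "kwargs": {"deltas": [[[0,0,0,0,1],[0,0,0,0,1],[0,0,0,0,1],[0,0,0,0,1]]]}}

```text
clock: 14.1
position: [0.5602, 0.1376, 0.0916]
ee_rot: [-0.0, 0.815, 0.579, 0.0]
contact_force: [0.4, 1.3, -14.6]
width: 0.0412
gripper_force: 90.9
```

{"fn": "move_arm", "kwargs": {"deltas": [[[0,0,0.0003,0,1],[0,0,0.0003,0,1],[0,0,0.0003,0,1],[0,0,0.0003,0,1]]]}}

```text
clock: 14.5
position: [0.5602, 0.1376, 0.0915]
ee_rot: [-0.0, 0.815, 0.579, 0.0]
contact_force: [-0.0, 2.4, -12.6]
width: 0.0412
gripper_force: 91.3
```

{"fn": "move_arm", "kwargs": {"deltas": [[[0,0,0,0,1],[0,0,0,0,1],[0,0,0,0,1]]]}}

```text
clock: 14.8
position: [0.5602, 0.1376, 0.0915]
ee_rot: [-0.0, 0.815, 0.579, 0.0]
contact_force: [0.2, 2.0, -13.1]
width: 0.0411
gripper_force: 91.3
```

{"fn": "move_arm", "kwargs": {"deltas": [[[0,0,0,0,1],[0,0,0,0,1],[0,0,0,0,1]]]}}

```text
clock: 15.1
position: [0.5603, 0.1375, 0.0915]
ee_rot: [-0.0, 0.815, 0.579, 0.0]
contact_force: [-0.1, 3.2, -11.9]
width: 0.0413
gripper_force: 91.4
```

{"fn": "move_arm", "kwargs": {"deltas": [[[0,0,0,0,1],[0,0,0,0,1],[0,0,0,0,1]]]}}

```text
clock: 15.4
position: [0.5603, 0.1375, 0.0915]
ee_rot: [-0.0, 0.815, 0.579, 0.0]
contact_force: [0.3, 3.3, -12.4]
width: 0.0409
gripper_force: 91.4
```

{"fn": "move_arm", "kwargs": {"deltas": [[[0,0,0.0001,0,1],[0,0,0.0001,0,1],[0,0,0.0001,0,1],[0,0,0.0001,0,1]]]}}

```text
clock: 15.8
position: [0.5603, 0.1375, 0.0915]
ee_rot: [0.0, 0.815, 0.579, 0.0]
contact_force: [-1.2, 2.1, -11.4]
width: 0.0409
gripper_force: 91.7
```

{"fn": "move_arm", "kwargs": {"deltas": [[[0,0,0,0,1],[0,0,0,0,1],[0,0,0,0,1],[0,0,0,0,1]]]}}

```text
clock: 16.2
position: [0.5603, 0.1375, 0.0915]
ee_rot: [0.0, 0.815, 0.579, 0.0]
contact_force: [-0.4, 3.5, -10.1]
width: 0.041
gripper_force: 91.9
```

{"fn": "move_arm", "kwargs": {"deltas": [[[0,0,0,0,1],[0,0,0,0,1],[0,0,0,0,1],[0,0,0,0,1]]]}}

```text
clock: 16.6
position: [0.5603, 0.1375, 0.0915]
ee_rot: [0.0, 0.815, 0.579, 0.0]
contact_force: [-1.0, 3.4, -9.7]
width: 0.041
gripper_force: 92.0
```

{"fn": "move_arm", "kwargs": {"deltas": [[[0,0,0,0,1],[0,0,0,0,1],[0,0,0,0,1],[0,0,0,0,1]]]}}

```text
clock: 17.0
position: [0.5603, 0.1373, 0.0915]
ee_rot: [0.0, 0.815, 0.579, -0.0]
contact_force: [-1.0, 3.0, -9.5]
width: 0.041
gripper_force: 92.2
```

The pull held steady at about 10 N for 2.5 s (9.5 to 12.6 N read at the wrist, including the weight). Next I press the roller home again.

{"fn": "move_arm", "kwargs": {"deltas": [[[0,0,0.0015,0,1],[0,0,0.003,0,1],[0,0,0.0045,0,1],[0,0,0.0055,0,1],[0,0,0.0055,0,1]]]}}

```text
clock: 17.5
position: [0.5608, 0.1366, 0.0893]
ee_rot: [0.001, 0.815, 0.58, 0.0]
contact_force: [-4.2, -1.4, 7.1]
width: 0.0412
gripper_force: 97.5
```

{"fn": "move_arm", "kwargs": {"deltas": [[[0,0,0.002,0,1],[0,0,0.003,0,1],[0,0,0.003,0,1],[0,0,0.001,0,1],[0,0,0,0,1],[0,0,-0.001,0,1]]]}}

```text
clock: 18.1
position: [0.5608, 0.1366, 0.0893]
ee_rot: [0.001, 0.815, 0.58, 0.0]
contact_force: [-3.6, -2.0, 3.4]
width: 0.0411
gripper_force: 96.5
```

{"fn": "move_arm", "kwargs": {"deltas": [[[0,0,0,0,0.2],[0,0,0,0,-0.3],[0,0,0,0,-1],[0,0,0,0,-1],[0,0,0,0,-1],[0,0,0,0,-1],[0,0,0,0,-1],[0,0,0,0,-1]]]}}

```text
clock: 18.9
position: [0.5603, 0.1375, 0.0877]
ee_rot: [0.0, 0.815, 0.579, 0.0]
contact_force: [0.2, 0.1, -0.4]
width: 0.0853
gripper_force: 0.0
```

{"fn": "move_arm", "kwargs": {"deltas": [[[0,0,-0.01,0,-1],[0,0,-0.02,0,-1],[0,0,-0.04,0,-1],[0,0,-0.06,0,-1],[0,0,-0.09,0,-1],[0,0,-0.12,0,-1],[0,0,-0.15,0,-1],[0,0,-0.18,0,-1],[0,0,-0.2,0,-1],[0,0,-0.2,0,-1],[0,0,-0.2,0,-1]]]}}

```text
clock: 20.0
position: [0.5601, 0.1375, 0.2481]
ee_rot: [0.0, 0.815, 0.579, 0.0]
contact_force: [-0.5, 0.5, -0.6]
width: 0.0853
gripper_force: 0.0
```

```bash
python3 - <<'E'
from h import *
s,R=pose();w=manip.get_image("wrist")[:,:,::-1];a=manip.get_image("side")[:,:,::-1]
b=cv2.resize(a[150:250,190:290],None,fx=3.84,fy=3.84,interpolation=cv2.INTER_CUBIC)
cv2.imwrite("pics/f.png",cv2.resize(np.hstack([w,b]),None,fx=.89,fy=.89));print(s['position'],s['width'],s['contact_force'],s['clock'])
E
```

```text
[0.5601 0.1375 0.2481] 0.08525948693415765 [-0.4748  0.4908 -0.586 ] 20.0
```

View pics/f.png

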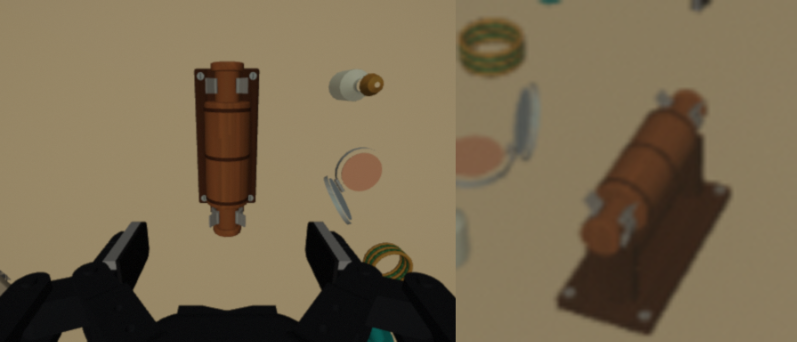

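The final view shows the roller lying level between the leaves of both clips (wrist (211,86)/(242,86) and (213,215)/(241,215)). The vial, compact and bangles look undisturbed.

```bash
python3 -c "
from rig import manip
print(manip.sign_off())"
```

```text
the job is handed in; nothing more can be done
None
```

The roller is pressed home in both clips and let go, and the job was handed in at about 20 s; a first pull crept to about 15 N at the wrist, so I trimmed it and held about 10 N for some 2.5 s (8 to 11 N net of the roller's weight), and the vial, compact and bangles were never touched.

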